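Roll a filament spool up onto its roller stand

ROBOT

A 7-joint arm with a two-finger parallel gripper is mounted at the origin on the work surface. World frame = base frame: x ahead of the robot, y to its left, z up, the work surface at z = 0. Lengths are in m, angles in degrees, forces in N, time in s.
With the tool pointing down it reaches from about 0.425 to 0.875 m from the base axis. Payload 4.7 kg.
Tool frame: the origin (TCP) lies on the mounting face of the last link; the fingertips stand 182 mm ahead of it and the grasp point (between the pads) lies 164 mm ahead of it; z points along the fingers, x is the direction in which the jaws open and shut, and the axes are right-handed (so a half turn about z gives the same grasp; the last joint's range is limited). The gripper opens to 87 mm and grips with 3 to 60 N. Pads are 19 mm wide; open, the fingers measure 117 mm over their backs; the gripper's body (75 mm by 190 mm) begins 51 mm behind the grasp point.
Start: joints at [64.12, 18.392, -4.016, 83.108, 1.295, 78.541, -3.26], TCP at [0.292, -0.581, 0.405] pointing down, gripper open.
Joint ranges: [-163.93, 163.93], [-17.29, 119.83], [-79.2, 71.16], [3.27, 140.29], [-89.18, 269.18], [5.43, 117.66], [-154.24, 154.24]. Speed limits (degrees/s): [147.25, 147.25, 180, 180, 180, 180, 180].

INTERFACE

Orientations are given as [roll, pitch, yaw] about the fixed x, y, z axes, in that order (R = Rz(yaw) Ry(pitch) Rx(roll)).
In Python, from cell import status, cams, env, outline_of, landmark_of gives the robot as it stands. The module is installed in compiled form; this text tells all that it offers.
- The arm moves only by the tool jog_arm, never from a script. Its argument "rows" is a list of rows, each a list of 7 numbers: the closure, from 0 (fully open) to 1 (shut), then the shift along the tool's x, y, z in m, then the turn, a rotation vector about the tool's x, y, z in degrees. A call has 1 to 12 rows; each row shifts and turns the commanded pose from where the row before left it, along the tool's axes as they then stand; what a row does not reach is not made up. A row lasts 1/12 s, in which the tool goes at most 41.7 mm and 7.16 degrees, less where a joint would pass 70% of its speed; a pose out of reach is approached as far as the arm can. A call with a gripper value outside its range is refused whole. The fingers move at their own pace and stop on an object; "grip_force" is the grip in N (left out, the last holds). Time passes only in rows, so rows that do not move let the fingers close. It gives the time, the measured TCP pose, the force and the opening at its end, in the units of the state.
- status.get_obs(): the state, without advancing time (a new reading comes with each control period).
- cams.read_camera(name): name is "scene" or "top" or "wrist"; returns (picture, depth): 384x512x3 uint8, red, green, blue; 384x512 float32, m along the optical axis (not along the pixel's ray), 0 where there is no reading.
- cams.camera_params(name): a dict with "vfov" (degrees; the focal length in pixels is half the picture's height over the tangent of half this angle, whatever the lens; pixels are square), "cx", "cy" (the principal point, pixels), "k1" (the pictures are not rectified: a ray, as slopes to the right and down, at radius r is drawn at 1 + k1 r^2 times it, then the intrinsics apply), "eye" and "attitude" of the camera in the world. Camera axes: x right, y up, looking along -z (the intrinsics and any distortion apply to the point x, -y, -z); pixel columns grow to the right and rows downward; lengths in m; the calibration is good to about 2 mm. A picture is of the moment at which its call begins: read the wrist's pose just before it. camera_params takes no time and is no camera call; for the wrist camera it gives the pose at the moment of the call.
- env.sign_off(): hands the job in, once; it reports no verdict.
Trained networks look in the newest picture that a camera, given by its name, has taken for a name from the list of things; names that differ only in an ending like _2 or _b are one class to them, and where a whole thing is asked for, a point or a joint stands for the part that bears it (a point fixed in the world has none). Each returns a list of dicts, best first, with "conf" (0 to 1); they miss things now and then, are a little off and sometimes report something else, mostly with a low value. They report only what shows in the picture. A call takes as long as a camera call.
- outline_of(camera, name): "pixels" (384x512 bool, what is visible of it) and "box" ([left, top, right, bottom] in pixels, round what is visible of it).
- landmark_of(camera, name): "position" ([row, column] in pixels: a listed point, or the origin of a listed thing).
The state is a dict: "time_s": time; "qpos": joint angles; "joint_velocities": joint speeds; "effort": joint torques, N m; "tool_pos": TCP position; "tool_rot": TCP orientation; "force": force on the tool from outside, world axes, zero at the start; "wrist_torque": the same for the moment, N m; "grip_width": finger opening in m.
Only numpy, scipy, OpenCV 4.12 (cv2) and the standard library are available. Lean on these libraries where they do the work, as an engineer would, in place of code of your own. Each camera call takes 0.05 s, during which the arm holds its last target. There are 200 camera calls.

TASK

Load the filament spool that stands on its rims at the foot of the roll-on stand: with the fingertips behind it, push it slowly up the ramp and over the front roller until it drops home on the two rollers in front of the stop board, and leave it resting there by itself. Only roll it: do not pick it up or tip it over, and never let it run away or roll back down the ramp. Leave everything else on the desk where it is.

Things in the scene. Friction and masses are not known exactly. Their poses are not given: they have to be found in the camera images.
- spool: Loose spool of cream filament with smooth black flanges, standing on its rims on the desk in front of the foot of the ramp, roughly in line with it. Diameter 110 mm, width 48 mm, flanges 3 mm thick, winding between them 92 mm across; 0.17 to 0.39 kg. Origin at its centre, 55 mm above the desk; y axis = axle, level. On the ramp it runs back down unless held; on the desk it stays put.
- stand: Plywood stand with a ramp, two rollers and a stop board, fixed to the desk. Origin on the desk on its centre line; x level, up the ramp towards the stop board; y across, z up. Lane 58 mm wide. Ramp foot at x -130 mm; printed wings, 22 mm high, splay out from there to -174 mm. Side plates stand 12 mm above the ramp surface, 52 mm above the desk beside the rollers.
- ramp: The stand's ramp board, rising at 12 degrees (0.209 rad), 146 mm long. Origin at the middle of its foot edge, at desk height; x points up along the slope, z square to its surface. A spool on it has its centre 55 mm above the surface; it meets the front roller at about x 155 mm.
- crest (a point): Where the spool's centre is when it stands on top of the front roller, the crest it must pass: on the stand at x 30, z 89 mm. Beyond it the spool drops 7 mm by itself onto both rollers. The rollers are rubber, 22 mm in diameter, turn freely; axes at x 30, z 23 and x 100, z 29 mm. Axes as the stand's.
- home (a point): Where the spool's centre is when it lies home on both rollers: on the stand at x 60, y 0, z 81 mm. Axes as the stand's.
- stop (a point): Middle of the face of the upright stop board (70 mm wide, 105 mm high) behind the rear roller: on the stand at x 124, z 52 mm. A spool lying home stands 9 mm clear of it.
- cube: Bystander: cream printed 30 mm test cube, loose; origin under its centre.
- glue_stick: Bystander: white glue stick standing upright, 27 mm in diameter, 95 mm high, loose; origin under its centre. It and the cube stand on the stand's -y side, 100 mm or more from the lane's centre line.
- motor: Bystander: stepper motor, 42 mm square, 60 mm high with its shaft up, loose; origin under its centre, on the stand's +y side, 105 mm or more from the lane's centre line.
- caliper: Bystander: digital caliper lying flat, 235 mm long, loose; origin under its middle.
- scraper: Bystander: bed scraper lying flat, 210 mm long with a 60 mm wide blade, loose; origin near its middle.
- empty_spool: Bystander: empty grey spool lying flat on one flange, 100 mm in diameter, 48 mm high, loose; origin under its centre.
- driver: Bystander: screwdriver lying flat, 160 mm long, loose; origin under its middle.

How it is judged (in metres and radians):
On the way, in this order (a step that is already met when the one before it is completed fails the run):
1. the spool is on its way up the ramp (x of spool in the frame of ramp between 0.05 and 0.14 m), for 0.05 s.
2. the spool lies home on both rollers (x of spool in the frame of stand between 0.054 and 0.066 m and z of spool in the frame of stand between 0.077 and 0.0855 m and angle between the y axis of spool and the y axis of stand, either way round below 0.12 rad), for 0.2 s.
At the end, for the whole second after the job is handed in: The spool rests on both rollers in front of the stop board: its centre within 6 mm along the stand and about 4 mm in height of its home place, its axle within 0.12 rad of the rollers', at rest and let go (all of step 2 and linear speed of spool below 0.02 m/s and angular speed of spool below 0.4 rad/s); the robot touches nothing.
It fails at once if the spool is let go on the ramp and runs by itself at more than 0.25 m/s, up or back down, or is pushed up at more than 0.4 m/s (x of spool in the frame of ramp between 0 and 0.155 m and (linear speed of spool above 0.4 m/s or (linear speed of spool above 0.25 m/s and contact force between each of the fingers, the arm and spool below 0.01 N))).
It fails at once if the spool is lifted more than 15 mm off the desk, the ramp or the rollers ((x of spool in the frame of ramp above -0.05 m and z of spool in the frame of ramp above 0.07 m) or (x of spool in the frame of ramp below -0.05 m and height (world z) of spool above 0.07 m)).
It fails at once if the spool is tipped over (axle more than 20 degrees out of level) (angle between spool's own y axis and vertical below 1.22 rad or angle between spool's own y axis and vertical above 1.92 rad).
It fails at once if another thing on the desk is moved by more than 30 mm, or the glue stick is knocked over (distance of any of cube, glue_stick, motor, caliper, scraper, empty_spool, driver from where it was at the start of the episode above 0.03 m or angle between glue_stick's own z axis and vertical above 0.6 rad).
It also fails if it takes over 42 s, if anything falls off the work surface, if the arm or the gripper's body presses on something with over 40 N, if the wrist force passes 120 N, or if a joint passes its speed limit or range.

## Working session

There is one attempt and no reset: what is moved stays moved. The work goes in short steps, Python scripts to look and compute and a tool call to move; the robot and the scene stay as the last step left them, time stands still between calls to the robot, and variables do not carry over. Pictures are saved under pics/ and viewed, about 8 in all and at most 12, crops included, and the job is handed in when it is done.

Besides the shell and the picture viewer there is one more tool, called after "Emit:" in YAML: its name, and indented under it one key for each argument. jog_arm: Moves the arm, as the interface text tells. Its arguments: {"type":"object","properties":{"rows":{"type":"array"},"grip_force":{"type":"number"}},"required":["rows"]}

```bash
mkdir -p pics; cat > h.py <<'E'
import numpy as np, cv2
from scipy.spatial.transform import Rotation as R
from cell import status, cams, env, outline_of, landmark_of
def rot(a):
    a=np.array(a,float)
    return a if a.shape==(3,3) else R.from_euler('xyz',a,degrees=True).as_matrix()
def K(p):
    f=192/np.tan(np.radians(p['vfov']/2)); return np.array([[f,0,p['cx']],[0,f,p['cy']],[0,0,1.]])
def world(p,rc,depth):  # rc Nx2 row,col ; depth N
    rc=np.atleast_2d(rc).astype(float)
    n=cv2.undistortPoints(rc[:,None,::-1].copy(),K(p),np.array([p['k1'],0,0,0.])).reshape(-1,2)
    c=np.c_[n[:,0],-n[:,1],-np.ones(len(n))]
    d=c@rot(p['attitude']).T
    return np.array(p['eye']),d,np.array(p['eye'])+d*np.asarray(depth).reshape(-1,1)
def onz(p,rc,z):
    e,d,_=world(p,rc,np.ones(len(np.atleast_2d(rc)))); return e+d*((z-e[2])/d[:,2:3])
def proj(p,X):
    c=(np.atleast_2d(X)-p['eye'])@rot(p['attitude']); c=c*[1,-1,-1]
    return cv2.projectPoints(c,np.zeros(3),np.zeros(3),K(p),np.array([p['k1'],0,0,0.]))[0].reshape(-1,2)
E
python3 - <<'E'
from h import *
print(status.get_obs())
ims=[]
for c in ['scene','top']:
    p=cams.camera_params(c);print(p)
    im,d=cams.read_camera(c);ims.append(im);np.savez('/tmp/'+c,im=im,d=d)
    for n in ['spool','stand','ramp','crest','home','stop','cube','glue_stick','motor','caliper','scraper','empty_spool','driver']:
        l=landmark_of(c,n)
        for q in l[:2]:
            r=np.array(q['position']);i=np.clip(r.round().astype(int),0,[383,511])
            print(c,n,round(q['conf'],2),r.round(1),world(p,r,[d[i[0],i[1]]])[2].round(3), onz(p,r,{'spool':.055,'crest':.089,'home':.081,'stop':.052}.get(n,0)).round(3))
cv2.imwrite('pics/a.png',np.vstack(ims)[:,:,::-1])
E
```

```text
{'time_s': 0.0, 'qpos': array([64.11959685, 18.44031582, -4.01613396, 83.17302227,  1.29570677,
       78.54017224, -3.26096969]), 'joint_velocities': array([ 0.05304693, -0.03053438, -0.0702158 , -0.00100268,  0.0202882 ,
       -0.04085504, -0.12978509]), 'effort': array([-4.44849156e-04, -4.91285205e+01, -4.04353375e-01, -3.12534142e+01,
       -6.40333747e-02,  4.37283854e-02,  1.66683817e-04]), 'tool_pos': array([ 0.29182665, -0.58059302,  0.4036635 ]), 'tool_rot': array([ 1.79993885e+02,  1.08228497e-01, -6.33101514e+01]), 'force': array([-0.16378657, -0.22155434,  0.47442961]), 'wrist_torque': array([ 0.02416217,  0.01011537, -0.04516637]), 'grip_width': 0.08719564008045746}
{'vfov': 50.395583008048895, 'cx': 257.5970147011971, 'cy': 195.02820763670098, 'k1': 0.05064143465350055, 'eye': array([1.29810966, 0.51794385, 0.74380983]), 'attitude': array([ 53.23565609,   1.11381646, 125.6390405 ])}
scene spool 0.66 [173.5 239.2] [[ 0.547 -0.101  0.096]] [[ 0.499 -0.14   0.055]]
scene spool 0.55 [203.5 260.6] [[ 0.529 -0.041  0.002]] [[ 0.583 -0.001  0.055]]
scene stand 0.87 [225.9 2
[... 2066 characters left out ...]
 [155.7 231.8] [[0.684 0.108 0.032]] [[0.689 0.11  0.   ]]
top glue_stick 0.65 [162.  267.7] [[ 0.658 -0.014  0.078]] [[ 0.67  -0.015  0.   ]]
top glue_stick 0.45 [202.9 387.8] [[ 0.536 -0.431  0.008]] [[ 0.537 -0.434  0.   ]]
top motor 0.71 [237.3 271.2] [[ 0.412 -0.031  0.039]] [[ 0.41  -0.032  0.   ]]
top caliper 0.74 [130.7 307.1] [[ 0.781 -0.149  0.011]] [[ 0.783 -0.151  0.   ]]
top caliper 0.4 [209.3 302.8] [[ 0.505 -0.128  0.103]] [[ 0.508 -0.139  0.   ]]
top scraper 0.68 [201.8 386.4] [[ 0.54  -0.43  -0.002]] [[ 0.54  -0.429  0.   ]]
top empty_spool 0.58 [199.7 120.1] [[0.525 0.477 0.05 ]] [[0.527 0.494 0.   ]]
top driver 0.69 [128.5 185.8] [[0.778 0.27  0.018]] [[0.782 0.274 0.   ]]
```

View pics/a.png

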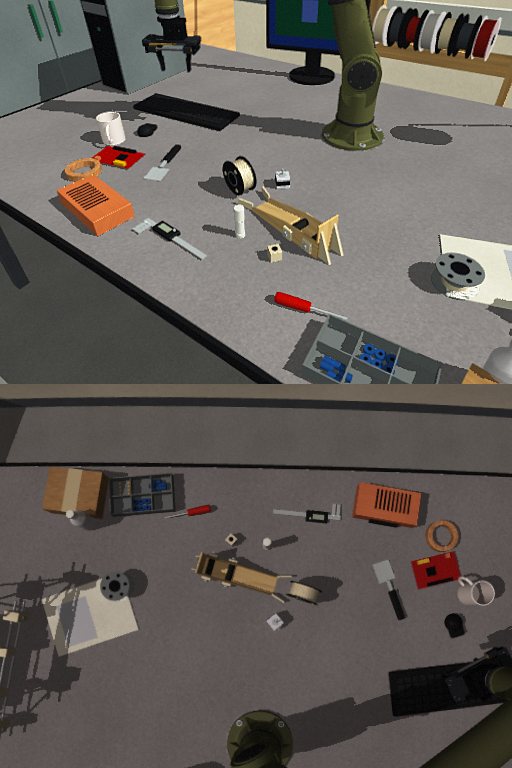

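```bash
python3 - <<'E'
from h import *
z=np.load('/tmp/top.npz');im=z['im'][130:280,180:350];
cv2.imwrite('pics/b.png',cv2.resize(im,None,fx=4,fy=4,interpolation=cv2.INTER_CUBIC)[:,:,::-1])
p=cams.camera_params('top')
d=z['d'];rr,cc=np.mgrid[0:384,0:512]
W=world(p,np.c_[rr.ravel(),cc.ravel()],d.ravel())[2].reshape(384,512,3)
np.save('/tmp/W',W)
m=(W[...,2]>.085)&(abs(W[...,0]-.5)<.06)&(abs(W[...,1]+.14)<.08)
q=W[m][:,:2];print(len(q),q.mean(0),W[m].max(0),W[m].min(0));v=np.linalg.svd(q-q.mean(0))
print(v[1],v[2])
E
```

```text
348 [ 0.50894479 -0.1334458 ] [ 0.54149627 -0.08549962  0.11528956] [ 0.47517859 -0.18466254  0.08502928]
[0.3922463  0.27467226] [[-0.29724612 -0.95480089]
 [ 0.95480089 -0.29724612]]
```

View pics/b.png

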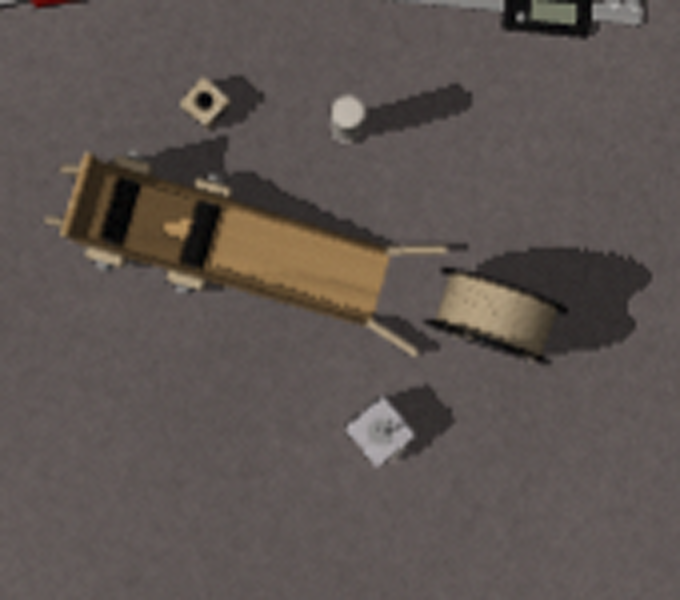

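Both views show the spool (top picture about row 210, col 305) standing behind the winged ramp foot (row 202, col 275) and nearly in line with it. The rollers and stop board are at the left end, with the motor nearer the robot and the glue stick and cube on the far side. Next I'll refine the lane's line.

```bash
python3 - <<'E'
from h import *
p=cams.camera_params('top')
px=lambda x,y:[130+y/4,180+x/4]
f=onz(p,[px(202,235)],.034)[0];b=onz(p,[px(121,210)],.040)[0];ft=onz(p,[px(381,286)],0)[0]
st=onz(p,[px(77,195)],.105)[0]
print(f,b,ft,st)
W=np.load('/tmp/W.npy')
pts=np.array([ft,f,b,st])[:,:2];s=np.array([-.13,.03,.10,.124])
A=np.polyfit(s,pts,1);ang=np.degrees(np.arctan2(A[0,1],A[0,0]));print('fit',A,ang,np.polyval(A[:,0],s)-pts[:,0],np.polyval(A[:,1],s)-pts[:,1])
o=A[1];ux=A[0]/np.linalg.norm(A[0]);uy=np.array([-ux[1],ux[0]])
# side plates: points height 45-60mm region
q=W[...,:2]-o;S=np.stack([q@ux,q@uy,W[...,2]],-1)
for lo,hi,x0,x1 in[(.044,.06,.0,.11),(.09,.12,.11,.16),(.02,.035,-.08,-.03)]:
    m=(S[...,2]>lo)&(S[...,2]<hi)&(abs(S[...,1])<.05)&(S[...,0]>x0)&(S[...,0]<x1)
    print(m.sum(),S[m].min(0).round(3),S[m].max(0).round(3),S[m].mean(0).round(4))
# spool: flange top edges + mask
l=outline_of('top','spool')
for c in l[:1]:
    m=c['pixels']&(S[...,2]>.08);print(c['conf'],m.sum(),S[m].mean(0).round(4),S[m].min(0).round(3),S[m].max(0).round(3))
    (cx,cy),wh,a=cv2.minAreaRect(S[m][:,:2].astype(np.float32)*1000);print(cx,cy,wh,a)
    xs=S[m];
    k=np.round(xs[:,0]/.01); print([(v*10,round(xs[k==v,1].mean()*1000,1),(k==v).sum()) for v in np.unique(k)])
print(landmark_of('top','spool'))
E
```

```text
[0.57115314 0.10867107 0.034     ] [0.59023434 0.17682501 0.04      ] [ 0.53319664 -0.04386185  0.        ] [0.59552201 0.20428371 0.105     ]
fit [[0.24646354 0.97000911]
 [0.56488616 0.0814092 ]] 75.7437519143602 [-3.50739478e-04  1.12693159e-03 -7.01822581e-04 -7.43695305e-05] [-0.00083013  0.00183841  0.0015851  -0.00259338]
101 [ 0.002 -0.044  0.044] [0.11  0.044 0.054] [ 0.0702 -0.0013  0.0476]
55 [ 0.126 -0.035  0.092] [0.133 0.035 0.113] [ 0.1293 -0.0004  0.1026]
89 [-0.08  -0.034  0.02 ] [-0.03   0.036  0.035] [-0.0471 -0.0004  0.0246]
0.7 377 [-0.2218  0.0016  0.0996] [-0.27  -0.024  0.08 ] [-0.097  0.078  1.392]
-179.10687255859375 15.448780059814453 (193.55743408203125, 69.87004852294922) 17.454753875732422
[(np.float64(-270.0), np.float64(-4.5), np.int64(3)), (np.float64(-260.0), np.float64(2.4), np.int64(29)), (np.float64(-250.0), np.float64(3.3), np.int64(43)), (np.float64(-240.0), np.float64(3.6), np.int64(48)), (np.float64(-230.0), np.float64(1.7), np.int64(48)), (np.float64(-220.0), np.float64(0.6), np.int64(49)), (np.float64(-210.0), np.float64(1.7), np.int64(53)), (np.float64(-200.0), np.float64(-0.4), np.int64(48)), (np.float64(-190.0), np.float64(-1.5), np.int64(47)), (np.float64(-180.0), np.float64(4.8), np.int64(8)), (np.float64(-100.0), np.float64(77.8), np.int64(1))]
[{'position': [209.7, 305.1], 'conf': 0.79}]
```

Emit:
jog_arm:
  rows:
    - [0.655, 0, 0, 0, 0, 0, -7]
    - [0.655, 0, 0, 0, 0, 0, -7]
    - [0.655, 0, 0, 0, 0, 0, -7]
    - [0.655, 0, 0, 0, 0, 0, -7]
    - [0.655, 0, 0, 0, 0, 0, -7]
    - [0.655, 0, 0, 0, 0, 0, -7]
    - [0.655, 0, 0, 0, 0, 0, -7]
    - [0.655, 0, 0, 0, 0, 0, -1.5]
    - [0.655, 0, 0, 0, 0, 0, 0]
  grip_force: 20

```text
time_s: 2.25
tool_pos: [0.2918, -0.5808, 0.4048]
tool_rot: [180.0, -0.0, -12.8]
force: [-0.4, -0.2, 0.4]
grip_width: 0.0357
```

Emit:
jog_arm:
  rows:
    - [0.655, 0, 0, 0, 0, 0, 1.45]
    - [0.655, 0.0102, -0.0361, 0, 0, 0, 0]
    - [0.655, 0.0102, -0.0361, 0, 0, 0, 0]
    - [0.655, 0.0102, -0.0361, 0, 0, 0, 0]
    - [0.655, 0.0102, -0.0361, 0, 0, 0, 0]
    - [0.655, 0.0102, -0.0361, 0, 0, 0, 0]
    - [0.655, 0.0102, -0.0361, 0, 0, 0, 0]
    - [0.655, 0.0102, -0.0361, 0, 0, 0, 0]
    - [0.655, 0.0102, -0.0361, 0, 0, 0, 0]
    - [0.655, 0.0102, -0.0361, 0, 0, 0, 0]
    - [0.655, 0.0102, -0.0361, 0, 0, 0, 0]
    - [0.655, 0, 0, 0, 0, 0, 0]

```text
time_s: 3.25
tool_pos: [0.4838, -0.2473, 0.4055]
tool_rot: [-179.7, -0.1, -13.7]
force: [0.1, 1.6, 0.6]
grip_width: 0.03
```

Emit:
jog_arm:
  rows:
    - [0.655, 0, 0, 0, 6, 0, 0]
    - [0.655, 0, 0, 0, 6, 0, 0]
    - [0.655, 0, 0.0065, 0.0308, 0, 0, 0]
    - [0.655, 0, 0.0065, 0.0308, 0, 0, 0]
    - [0.655, 0, 0.0065, 0.0308, 0, 0, 0]
    - [0.655, 0, 0.0065, 0.0308, 0, 0, 0]
    - [0.655, 0, 0.0065, 0.0308, 0, 0, 0]
    - [0.655, 0, 0.0065, 0.0308, 0, 0, 0]
    - [0.655, 0, 0, 0, 0, 0, 0]
    - [0.655, 0, 0, 0, 0, 0, 0]

```text
time_s: 4.08
tool_pos: [0.4791, -0.2555, 0.2149]
tool_rot: [-167.9, 0.2, -14.3]
force: [0.4, -0.9, 0.6]
grip_width: 0.0298
```

```bash
cat >> h.py <<'E'
O=np.array([.5649,.0814]);UX=np.array([np.cos(np.radians(75.75)),np.sin(np.radians(75.75))]);UY=np.array([-UX[1],UX[0]])
def stand(X): X=np.atleast_2d(X); return np.c_[(X[:,:2]-O)@UX,(X[:,:2]-O)@UY,X[:,2]]
def look(name,box=None,k=4):
    s=status.get_obs(); t=np.array(s['tool_pos'])+rot(s['tool_rot'])[:,2]*.182
    print('tip in stand',stand(t).round(4),s['force'].round(1),s['grip_width'].round(4),s['time_s'])
    for c in ['top','scene']:
        im,d=cams.read_camera(c);p=cams.camera_params(c)
        for q in landmark_of(c,'spool')[:2]:
            e,dd,_=world(p,[q['position']],[1.]); 
            print(c,q['conf'],q['position'],[stand(e+dd*((z-e[2])/dd[:,2:])).round(3)[0].tolist() for z in (.055,.07,.081,.089)])
        if box and c=='scene':
            a,b,l,r=box; cv2.imwrite('pics/'+name+'.png',cv2.resize(im[a:b,l:r],None,fx=k,fy=k,interpolation=cv2.INTER_CUBIC)[:,:,::-1])
E
python3 -c "
from h import *
look('c',(120,270,190,370))"
```

```text
Traceback (most recent call last):
  File "h.py", line 24, in look
    print('tip in stand',stand(t).round(4),s['force'].round(1),s['grip_width'].round(4),s['time_s'])
                                                               ^^^^^^^^^^^^^^^^^^^^^
AttributeError: 'float' object has no attribute 'round'
```

```bash
sed -i "s/s\['grip_width'\].round(4)/s['grip_width']/" h.py
python3 -c "
from h import *
look('c',(120,270,190,370))"
```

```text
tip in stand [[-0.3096  0.0008  0.037 ]] [ 0.4 -0.9  0.6] 0.029774066639558908 4.0833
top 0.94 [211.1, 300.6] [[-0.217, 0.011, 0.055], [-0.216, 0.012, 0.07], [-0.215, 0.013, 0.081], [-0.214, 0.013, 0.089]]
scene 0.52 [214.6, 307.7] [[0.044, 0.024, 0.055], [0.056, 0.01, 0.07], [0.065, 0.0, 0.081], [0.071, -0.007, 0.089]]
```

View pics/c.png

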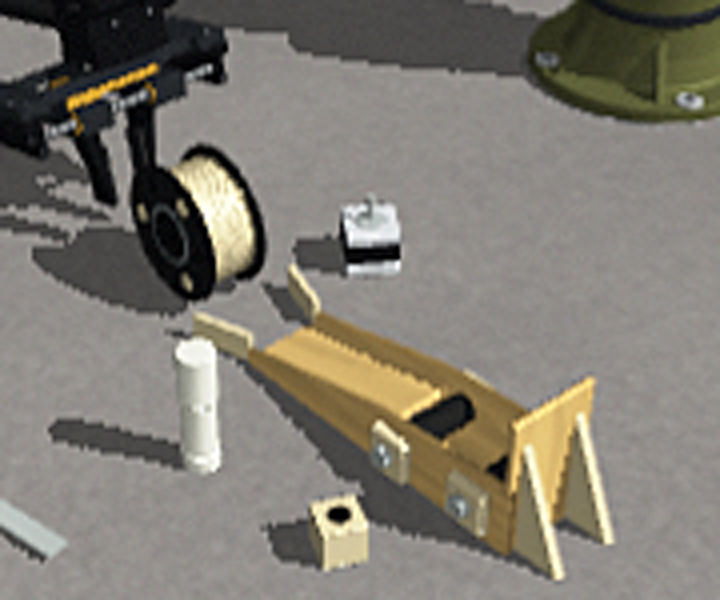

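Fingers stand open about 30 mm behind the spool at about (120,180) in the crop. The lane ahead is clear.

Emit:
jog_arm:
  rows:
    - [0.655, 0, -0.0059, 0.0012, 0, 0, 0]
    - [0.655, 0, -0.0059, 0.0012, 0, 0, 0]
    - [0.655, 0, -0.0059, 0.0012, 0, 0, 0]
    - [0.655, 0, -0.0059, 0.0012, 0, 0, 0]
    - [0.655, 0, -0.0059, 0.0012, 0, 0, 0]
    - [0.655, 0, -0.0059, 0.0012, 0, 0, 0]
    - [0.655, 0, -0.0059, 0.0012, 0, 0, 0]
    - [0.655, 0, -0.0059, 0.0012, 0, 0, 0]
    - [0.655, 0, -0.0059, 0.0012, 0, 0, 0]
    - [0.655, 0, -0.0059, 0.0012, 0, 0, 0]

```text
time_s: 5.12
tool_pos: [0.4947, -0.1968, 0.2164]
tool_rot: [-168.0, 0.0, -14.3]
force: [-0.6, 0.1, 0.4]
grip_width: 0.0298
```

```bash
cat >> h.py <<'E'
def track():
    s=status.get_obs(); t=np.array(s['tool_pos'])+rot(s['tool_rot'])[:,2]*.182
    print('tip',stand(t).round(4),s['force'].round(1),round(s['time_s'],2))
    im,d=cams.read_camera('top');p=cams.camera_params('top')
    rr,cc=np.mgrid[0:384,0:512];S=stand(world(p,np.c_[rr.ravel(),cc.ravel()],d.ravel())[2]).reshape(384,512,3)
    for o in outline_of('top','spool')[:1]:
        m=o['pixels']&(S[...,2]>.06)&(S[...,2]<.2)&(abs(S[...,1])<.05);q=S[m];k=np.round(q[:,0]/.01)
        print('conf',round(o['conf'],2),'x',q[:,0].min().round(3),q[:,0].max().round(3),'y',np.percentile(q[:,1],[2,98]).round(3),'ztop',np.percentile(q[:,2],97).round(3),'slice y mm',[round(1000*q[k==v,1].mean(),1) for v in np.unique(k)])
    print('top lm',[(round(a['conf'],2),stand(onz(p,a['position'],.07)).round(3)[0]) for a in landmark_of('top','spool')[:2]])
    return im
E
python3 -c "
from h import *
im=track();cv2.imwrite('pics/d.png',cv2.resize(im[130:280,180:350],None,fx=4,fy=4,interpolation=cv2.INTER_CUBIC)[:,:,::-1])"
```

```text
tip [[-0.2491 -0.0005  0.0384]] [-0.6  0.1  0.4] 5.12
conf 0.64 x -0.133 0.142 y [-0.033  0.032] ztop 0.108 slice y mm [np.float64(-23.5), np.float64(-0.2), np.float64(-0.6)]
top lm [(0.65, array([-0.18 ,  0.001,  0.07 ]))]
```

View pics/d.png

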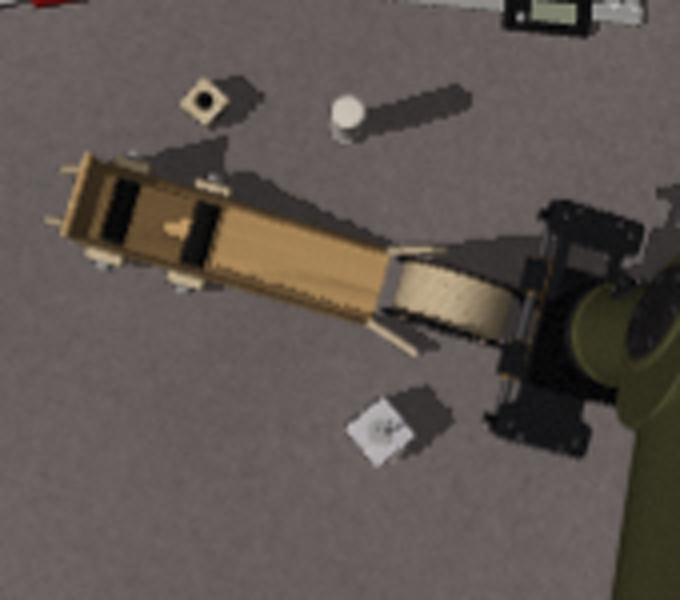

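The spool is in line between the wings, with fingers against both flanges (crop about 515,315). I'll push on to the ramp foot and up it.

Emit:
jog_arm:
  rows:
    - [0.655, 0, -0.0059, 0.0012, 0, 0, 0]
    - [0.655, 0, -0.0059, 0.0012, 0, 0, 0]
    - [0.655, 0, -0.0059, 0.0012, 0, 0, 0]
    - [0.655, 0, -0.0059, 0.0012, 0, 0, 0]
    - [0.655, 0, -0.0059, 0.0012, 0, 0, 0]
    - [0.655, 0, -0.0059, 0.0012, 0, 0, 0]
    - [0.655, 0, -0.0059, 0.0012, 0, 0, 0]
    - [0.655, 0, -0.0059, 0.0012, 0, 0, 0]
    - [0.655, 0, -0.006, 0, 0, 0, 0]
    - [0.655, 0, -0.006, 0, 0, 0, 0]
    - [0.655, 0, -0.006, 0, 0, 0, 0]
    - [0.655, 0, -0.006, 0, 0, 0, 0]

```text
time_s: 6.27
tool_pos: [0.5124, -0.1277, 0.2221]
tool_rot: [-168.0, -0.0, -14.3]
force: [-0.3, -1.2, 1.8]
grip_width: 0.03
```

Emit:
jog_arm:
  rows:
    - [0.655, 0, -0.006, 0, 0, 0, 0]
    - [0.655, 0, -0.006, 0, 0, 0, 0]
    - [0.655, 0, -0.006, 0, 0, 0, 0]
    - [0.655, 0, -0.006, 0, 0, 0, 0]
    - [0.655, 0, -0.006, 0, 0, 0, 0]
    - [0.655, 0, -0.006, 0, 0, 0, 0]
    - [0.655, 0, -0.006, 0, 0, 0, 0]
    - [0.655, 0, -0.006, 0, 0, 0, 0]
    - [0.655, 0, -0.006, 0, 0, 0, 0]

```text
time_s: 7.02
tool_pos: [0.5252, -0.0763, 0.2331]
tool_rot: [-168.0, 0.0, -14.2]
force: [-1.1, -1.3, 1.1]
grip_width: 0.0297
```

```bash
python3 -c "
from h import *
im=track();im2,_=cams.read_camera('scene')
cv2.imwrite('pics/e.png',cv2.resize(np.hstack([im[150:260,190:310],im2[140:250,215:335]]),None,fx=3.3,fy=3.3,interpolation=cv2.INTER_CUBIC)[:,:,::-1])"
```

```text
tip [[-0.1249 -0.0002  0.055 ]] [-1.1 -1.3  1.1] 7.02
conf 0.87 x -0.108 -0.014 y [-0.026  0.021] ztop 0.122 slice y mm [np.float64(-3.8), np.float64(-1.8), np.float64(-1.6), np.float64(-0.6), np.float64(-1.1), np.float64(-1.8), np.float64(-3.3), np.float64(-3.8), np.float64(-3.2), np.float64(-5.0), np.float64(-25.7)]
top lm [(0.69, array([-0.068, -0.004,  0.07 ]))]
```

View pics/e.png

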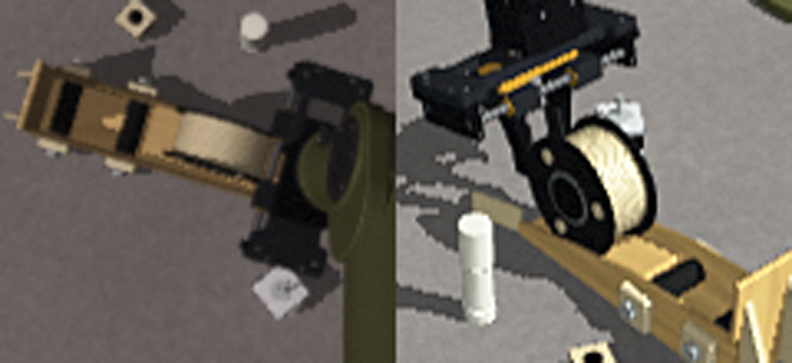

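Spool is up the ramp and straight (stand x about -0.062, ramp x about 0.08), with both fingers behind it. I'll continue to the roller, then go slower.

Emit:
jog_arm:
  rows:
    - [0.655, 0, -0.006, 0, 0, 0, 0]
    - [0.655, 0, -0.006, 0, 0, 0, 0]
    - [0.655, 0, -0.006, 0, 0, 0, 0]
    - [0.655, 0, -0.006, 0, 0, 0, 0]
    - [0.655, 0, -0.006, 0, 0, 0, 0]
    - [0.655, 0, -0.006, 0, 0, 0, 0]
    - [0.655, 0, -0.006, 0, 0, 0, 0]
    - [0.655, 0, -0.006, 0, 0, 0, 0]
    - [0.655, 0, -0.006, 0, 0, 0, 0]
    - [0.655, 0, -0.006, 0, 0, 0, 0]
    - [0.655, 0, -0.005, 0, 0, 0, 0]
    - [0.655, 0, -0.004, 0, 0, 0, 0]

```text
time_s: 8.22
tool_pos: [0.542, -0.0105, 0.2475]
tool_rot: [-168.0, -0.0, -14.2]
force: [-0.9, -2.6, 1.0]
grip_width: 0.0299
```

Emit:
jog_arm:
  rows:
    - [0.655, 0, -0.003, 0, 0, 0, 0]
    - [0.655, 0, -0.003, 0, 0, 0, 0]
    - [0.655, 0, -0.003, 0, 0, 0, 0]
    - [0.655, 0, -0.003, 0, 0, 0, 0]
    - [0.655, 0, -0.003, 0, 0, 0, 0]

```text
time_s: 8.63
tool_pos: [0.5456, 0.0031, 0.2505]
tool_rot: [-168.0, -0.0, -14.3]
force: [0.1, -1.7, 0.4]
grip_width: 0.0302
```

```bash
python3 -c "
from h import *
im=track();im2,_=cams.read_camera('scene')
cv2.imwrite('pics/f.png',cv2.resize(np.hstack([im[150:260,190:310],im2[140:250,235:355]]),None,fx=3.3,fy=3.3,interpolation=cv2.INTER_CUBIC)[:,:,::-1])"
```

```text
tip [[-0.0428 -0.0006  0.0725]] [ 0.1 -1.7  0.4] 8.63
conf 0.83 x -0.03 0.065 y [-0.026  0.021] ztop 0.141 slice y mm [np.float64(-5.6), np.float64(-4.1), np.float64(-3.0), np.float64(-2.4), np.float64(-2.7), np.float64(-2.9), np.float64(-2.2), np.float64(-2.8), np.float64(-3.9), np.float64(-3.3)]
top lm [(0.72, array([ 0.048, -0.101,  0.07 ])), (0.56, array([ 0.023, -0.006,  0.07 ]))]
```

View pics/f.png

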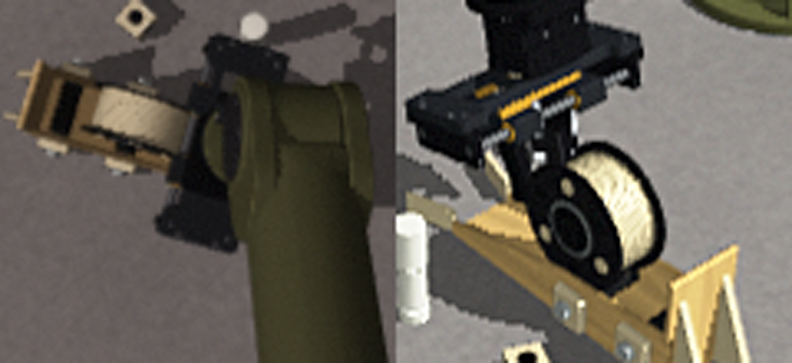

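Spool is on the front roller just short of the crest (x about 0.02).

Emit:
jog_arm:
  rows:
    - [0.655, 0, -0.003, 0, 0, 0, 0]
    - [0.655, 0, -0.003, 0, 0, 0, 0]
    - [0.655, 0, -0.003, 0, 0, 0, 0]
    - [0.655, 0, -0.003, 0, 0, 0, 0]
    - [0.655, 0, -0.003, 0, 0, 0, 0]
    - [0.655, 0, 0, 0, 0, 0, 0]
    - [0.655, 0, 0, 0, 0, 0, 0]

```text
time_s: 9.42
tool_pos: [0.5492, 0.0176, 0.2537]
tool_rot: [-168.0, -0.0, -14.2]
force: [0.1, -0.3, -0.4]
grip_width: 0.0303
```

```bash
python3 -c "
from h import *
im=track()"
```

```text
tip [[-0.0278 -0.0005  0.0757]] [ 0.1 -0.3 -0.4] 9.42
conf 0.59 x -0.005 0.09 y [-0.027  0.021] ztop 0.141 slice y mm [np.float64(-4.3), np.float64(-2.4), np.float64(-2.2), np.float64(-2.0), np.float64(-3.0), np.float64(-1.5), np.float64(-3.4), np.float64(-3.4), np.float64(-5.1), np.float64(-3.5)]
top lm [(0.92, array([0.033, 0.007, 0.07 ]))]
```

Emit:
jog_arm:
  rows:
    - [0.655, 0, 0, 0, 0, 0, 0]
    - [0.655, 0, 0, 0, 0, 0, 0]
    - [0.655, 0, 0, 0, 0, 0, 0]
    - [0.655, 0, 0, 0, 0, 0, 0]
    - [0.655, 0, 0, 0, 0, 0, 0]
    - [0.655, 0, 0, 0, 0, 0, 0]
    - [0.655, 0, 0, 0, 0, 0, 0]
    - [0.655, 0, 0, 0, 0, 0, 0]

```text
time_s: 10.23
tool_pos: [0.5491, 0.0171, 0.2536]
tool_rot: [-168.0, -0.0, -14.3]
force: [-0.3, 0.2, 0.6]
grip_width: 0.0305
```

```bash
python3 -c "
from h import *
im=track();im2,_=cams.read_camera('scene')
cv2.imwrite('pics/g.png',cv2.resize(np.hstack([im[150:260,190:310],im2[140:250,235:355]]),None,fx=3.3,fy=3.3,interpolation=cv2.INTER_CUBIC)[:,:,::-1])"
```

```text
tip [[-0.0284 -0.0006  0.0756]] [-0.3  0.2  0.6] 10.23
conf 0.61 x 0.015 0.105 y [-0.026  0.021] ztop 0.134 slice y mm [np.float64(-4.5), np.float64(-3.2), np.float64(-2.3), np.float64(-2.9), np.float64(-2.1), np.float64(-3.5), np.float64(-1.0), np.float64(-3.2), np.float64(-1.2)]
top lm [(0.66, array([0.063, 0.005, 0.07 ]))]
```

View pics/g.png

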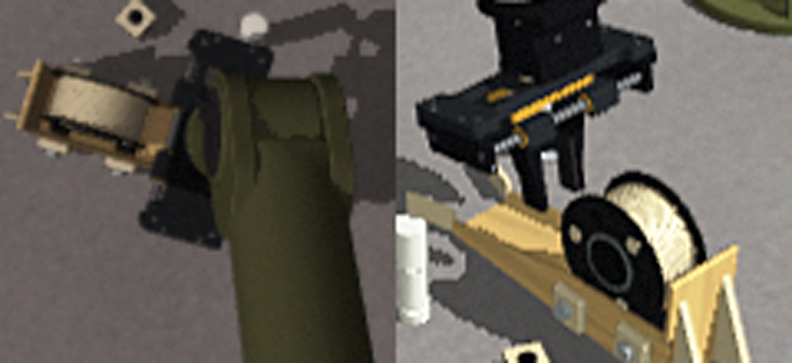

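The spool has dropped onto both rollers (x about 0.06, 7 mm lower) and the fingers are clear. I'll back off and up, then check it.

Emit:
jog_arm:
  rows:
    - [0.655, 0, 0.008, 0, 0, 0, 0]
    - [0.655, 0, 0.008, 0, 0, 0, 0]
    - [0.655, 0, 0.008, -0.01, 0, 0, 0]
    - [0.655, 0, 0.008, -0.015, 0, 0, 0]
    - [0.655, 0, 0.008, -0.02, 0, 0, 0]
    - [0.655, 0, 0, -0.025, 0, 0, 0]
    - [0.655, 0, 0, -0.025, 0, 0, 0]
    - [0.655, 0, 0, -0.025, 0, 0, 0]
    - [0.655, 0, 0, -0.015, 0, 0, 0]
    - [0.655, 0, 0, 0, 0, 0, 0]
    - [0.655, 0, 0, 0, 0, 0, 0]
    - [0.655, 0, 0, 0, 0, 0, 0]

```text
time_s: 11.43
tool_pos: [0.5321, -0.0485, 0.3766]
tool_rot: [-168.0, 0.1, -14.3]
force: [-0.2, 0.2, -1.5]
grip_width: 0.0303
```

```bash
python3 -c "
from h import *
im=track();im=track();im2,_=cams.read_camera('scene')
cv2.imwrite('pics/i.png',cv2.resize(np.hstack([im[130:280,180:350],im2[130:280,195:355]]),None,fx=2.4,fy=2.4,interpolation=cv2.INTER_CUBIC)[:,:,::-1])"
```

```text
tip [[-0.0962  0.      0.1986]] [-0.2  0.2 -1.5] 11.43
conf 0.59 x 0.013 0.113 y [-0.027  0.021] ztop 0.135 slice y mm [np.float64(-25.4), np.float64(-4.8), np.float64(-3.9), np.float64(-3.1), np.float64(-2.2), np.float64(-3.3), np.float64(-3.1), np.float64(-2.0), np.float64(-5.2), np.float64(-4.4), np.float64(-2.3)]
top lm [(0.93, array([ 0.063, -0.002,  0.07 ]))]
tip [[-0.0956  0.0003  0.198 ]] [-0.8  0.5  0.3] 11.58
conf 0.84 x 0.015 0.108 y [-0.027  0.021] ztop 0.134 slice y mm [np.float64(-4.5), np.float64(-4.1), np.float64(-3.5), np.float64(-3.3), np.float64(-2.5), np.float64(-3.2), np.float64(-1.6), np.float64(-4.7), np.float64(-2.3), np.float64(6.7)]
top lm [(0.78, array([ 0.059, -0.002,  0.07 ]))]
```

View pics/i.png

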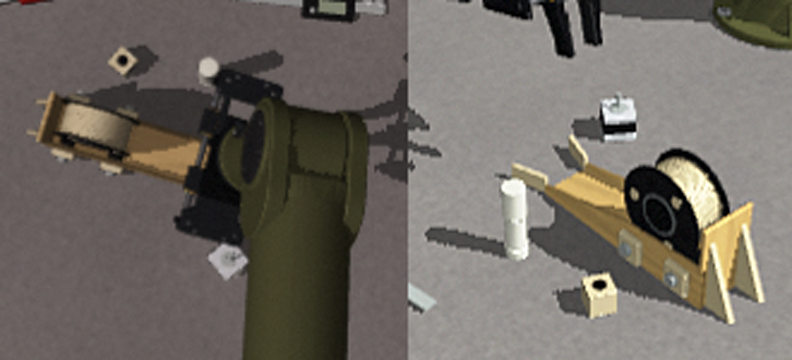

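Spool lies home, the robot is clear and nothing else has moved. I'll wait a second for it to settle, then hand in.

Emit:
jog_arm:
  rows:
    - [0.655, 0, 0, 0, 0, 0, 0]
    - [0.655, 0, 0, 0, 0, 0, 0]
    - [0.655, 0, 0, 0, 0, 0, 0]
    - [0.655, 0, 0, 0, 0, 0, 0]
    - [0.655, 0, 0, 0, 0, 0, 0]
    - [0.655, 0, 0, 0, 0, 0, 0]
    - [0.655, 0, 0, 0, 0, 0, 0]
    - [0.655, 0, 0, 0, 0, 0, 0]
    - [0.655, 0, 0, 0, 0, 0, 0]
    - [0.655, 0, 0, 0, 0, 0, 0]
    - [0.655, 0, 0, 0, 0, 0, 0]
    - [0.655, 0, 0, 0, 0, 0, 0]

```text
time_s: 12.78
tool_pos: [0.5326, -0.0481, 0.3773]
tool_rot: [-168.0, 0.0, -14.3]
force: [0.0, -0.1, -0.6]
grip_width: 0.03
```

```bash
python3 -c "
from h import *
a=track();b=track();print(cv2.absdiff(a,b)[150:230,190:250].mean())
print(env.sign_off())"
```

```text
tip [[-0.0956 -0.0005  0.1993]] [ 0.  -0.1 -0.6] 12.78
conf 0.61 x 0.016 0.106 y [-0.027  0.02 ] ztop 0.133 slice y mm [np.float64(-3.6), np.float64(-4.3), np.float64(-3.2), np.float64(-3.6), np.float64(-3.5), np.float64(-4.6), np.float64(-2.7), np.float64(-4.1), np.float64(-4.5), np.float64(-6.0)]
top lm [(0.59, array([ 0.063, -0.002,  0.07 ]))]
tip [[-0.0956 -0.0005  0.1993]] [-0.2  0.6  0.3] 12.93
conf 0.57 x 0.012 0.113 y [-0.027  0.02 ] ztop 0.135 slice y mm [np.float64(-26.1), np.float64(-4.4), np.float64(-4.1), np.float64(-3.1), np.float64(-2.6), np.float64(-3.0), np.float64(-3.7), np.float64(-2.2), np.float64(-4.0), np.float64(-2.5), np.float64(6.4)]
top lm [(0.59, array([ 0.066, -0.004,  0.07 ]))]
1.3028472222222223
the job is handed in; nothing more can be done
None
```

The spool is loaded and the job is handed in, at about 13 s of the 42 s allowed. With two fingertips on its flanges and the tool tilted 12°, I pushed it up the ramp at about 7 cm/s. I slowed to under 4 cm/s for the crest, where it dropped onto the two rollers by itself. I then backed the gripper away about 12 cm up.

**Position:** The last checks put the spool's centre at stand x about 0.06 m, straight in the lane and 3 mm or so to the -y side. Its top was at z about 0.134 m, where home predicts 0.136 m.

**At rest:** The spool looked still between the last two pictures, and the force on the tool was about zero.

**Bystanders:** The cube, glue stick and motor looked unmoved in the pictures. I did not measure their positions again. I did not look at the caliper, scraper, empty spool and driver again after the start, but the arm never went near them.

**Disagreements:** The trained spool landmark scattered between x 0.059 and 0.066 m. Earlier it once jumped to a wrong object, so I relied on the depth picture instead.

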